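# Third hand for the new drawer pull

## Task

I am about to screw a new pull onto the shallow top drawer of the white drawer unit, from outside. Pick up the pale rectangular wooden block with two small holes, set it inside the drawer upright and flat against the back of the drawer front, centred behind the two screw holes and on or just above the drawer floor, and pull it towards the front so that the drawer comes all the way out onto its end stop. Finish while still gripping the block and pressing it against the front with a steady force of about 12 N (never letting it settle below 6 or above 18), do not let go, and leave everything else on the counter where it is.

Things in the scene. Friction and masses are not known exactly. Their poses are not given: they have to be found in the camera images.
- block: Backing block: plain pale wood, 36 mm thick (its x), 52 mm wide (its y), 45 mm tall (its z), about 60 g, standing upright. Two 5 mm holes run through it along x, 32 mm apart, 23 mm above its underside; either 52 x 45 mm holed face may be the pressed one. Origin at the centre of its underside.
- drawer_front: White front panel of the top drawer, 12 mm thick, 250 wide, no pull on it. Origin on its inner face, midway across, level with the top of the drawer floor; x points into the drawer (it opens along -x), z up. Panel top 50 mm above the floor. Two screw holes at y = -16 and 16, z = 23 mm. Seated, the block's origin lies here at x = 18, y = 0, z = 0 to 10 mm.
- drawer (a joint): How far the top drawer is out on its runner, m: 0 shut, 0.16 on the end stop; starts 0.085 to 0.125 open. About 1.5 N of friction. At 0.16 the rubber end stop yields: about 1 mm of further travel per 3 N of pull, up to 12 mm, while this reading stays near 0.16.
- unit: White plastic drawer unit, fixed, 240 deep (x), 260 wide (y), 170 mm high; origin at the centre of its underside, front towards its -x, front plane at x = -120 mm; it roofs the part of the drawer not pulled out. The drawer is 218 mm wide inside, its floor 112 mm above the counter, its side walls 41 mm above that floor.
- toy_block: Orange painted wooden cube, 40 mm, upright on the counter; origin at the centre of its underside. Bystander, to be left alone.
- dowel: Round offcut of pale wood, 40 mm diameter, 50 mm tall, standing; origin at the centre of its underside. Bystander, to be left alone.
- duck: Yellow rubber duck, about 75 mm long, 76 mm tall; origin at the centre of its underside. Bystander, to be left alone.
- maraca: Blue plastic maraca lying down, about 190 mm long, head 60 mm in diameter; origin on the counter near its middle, head towards its +x. Bystander, to be left alone.
- measuring_cup: Stainless steel measuring cup, 72 mm across, 50 mm high, with a 75 mm flat handle towards its -x; origin at the centre of its underside. Bystander, to be left alone.
- screwdriver: Screwdriver lying on the counter along its own x, handle towards -x, roughly 200 mm long. Bystander, to be left alone.
- pull: The new steel drawer pull lying on the counter, 74 mm long, with two 24 mm posts; origin under the middle of its bar. Bystander, to be left alone.
Not all that is in view belongs to the job. Leave any green look-alike of the block alone.

How it is judged:
On the way:
1. the block is lifted clear of the counter in the fingers (height (world z) of block above 0.03 m and contact force between the fingers and block above 1 N), for 0.2 s.
At the end, for the whole second after the job is handed in: Drawer out on its stop (over 0.155); fingers hold the block upright and flat (0.09 rad) against the inside of the drawer front, centred within 10 mm, underside at most 13 mm above the drawer floor, at rest, pressing on the front with 6 to 18 N through the last second (value of joint drawer above 0.155 m and contact force between block and drawer_front between 6 and 18 N and contact force between the fingers and block above 3 N and x of block in the frame of drawer_front between 0.014 and 0.023 m and y of block in the frame of drawer_front between -0.01 and 0.01 m and z of block in the frame of drawer_front between -0.003 and 0.013 m and angle between the x axis of block and the x axis of drawer_front, either way round below 0.09 rad and angle between block's own z axis and vertical below 0.09 rad and linear speed of block below 0.02 m/s); the arm keeps its last pose, push and grip.
It fails at once if any bystander on the counter is moved more than 30 mm (distance of any of toy_block, dowel, duck, maraca, measuring_cup, screwdriver, pull from where it was at the start of the episode above 0.03 m).
It also fails if it takes over 51 s, if anything falls off the work surface, if the arm or the gripper's body presses on something with over 40 N, if the wrist force passes 120 N, or if a joint passes its speed limit or range.

## Robot

A 7-joint arm with a two-finger parallel gripper is mounted at the origin on the work surface. World frame = base frame: x ahead of the robot, y to its left, z up, the work surface at z = 0. Lengths are in m, angles in rad, forces in N, time in s.
With the tool pointing down it reaches from about 0.425 to 0.875 m from the base axis. Payload 8.4 kg.
Tool frame: the origin (TCP) lies between the finger pads; the fingertips stand 22 mm ahead of it and the grasp point (between the pads) lies 3 mm ahead of it; z points along the fingers, y is the line along which they close (so a half turn about z gives the same grasp; the last joint's range is limited). The gripper opens to 85 mm and grips with 20 to 120 N. Pads are 22 mm wide; open, the fingers measure 114 mm over their backs; the gripper's body (76 mm by 85 mm) begins 54 mm behind the grasp point. The pads swing forward as they close: fully open they stand 13 mm farther back than shut.
Start: joints at [1.17, 0.333, 0.04, 1.465, -0.013, 1.343, -0.059], TCP at [0.193, -0.621, 0.253] pointing down, gripper open.
Joint ranges: [-2.58, 2.58], [-0.38, 2.09], [-1.3, 1.39], [0.25, 2.4], [-1.5, 4.64], [0.08, 2.09], [-2.65, 2.65]. Speed limits (rad/s): [2.22, 2.22, 2.79, 2.79, 3.14, 3.14, 3.14].

## Interface

Orientations are given as a 3x3 rotation matrix whose columns are the frame's x, y, z axes.
In Python, from cell import get_state, camera, get_calibration, finish_job gives the robot as it stands.
- The arm moves only by the shell command python3 -m jog 'ROWS' [FORCE]. ROWS is JSON, a list of rows, each a list of 5 numbers: the shift along the tool's x, y, z in units of 300 mm (1.0 is 300 mm), then the turn about the tool's z in units of 90 degrees (1.0 is 90 degrees), then the closure, from -1 (fully open) to 1 (shut). A call has 1 to 8 rows; each row shifts and turns the commanded pose from where the row before left it, along the tool's axes as they then stand; what a row does not reach is not made up. A row lasts 1/8 s, in which the tool goes at most 62.5 mm and 10.7 degrees, less where a joint would pass 70% of its speed; a pose out of reach is approached as far as the arm can. A call with a number of a shift or a turn outside -1 to 1 is refused whole. A call with a gripper value outside its range is refused whole. The fingers move at their own pace and stop on an object; FORCE is the grip in N (left out, the last holds). Time passes only in rows, so rows that do not move let the fingers close. It gives the time, the measured TCP pose, the force, the opening and the grip force at its end, in the units of the state.
- get_state(): the state, without advancing time (a new reading comes with each control period).
- camera(name): name is "side" or "top" or "wrist"; returns (picture, depth): 400x640x3 uint8, red, green, blue; 400x640 float32, m along the optical axis (not along the pixel's ray), 0 where there is no reading.
- get_calibration(name): a dict with "K" (3x3 intrinsics, pixels), "R" (3x3) and "t" (3): a world point X has camera coordinates R X + t. Camera axes: x right, y down, z forward; pixel columns grow to the right and rows downward; lengths in m; the calibration is good to about 2 mm. A picture is of the moment at which its call begins: read the wrist's pose just before it. get_calibration takes no time and is no camera call; for the wrist camera it gives the pose at the moment of the call.
- finish_job(): hands the job in; it is judged then, once.
The state is a dict: "t": time; "joint_pos": joint angles; "joint_vel": joint speeds; "tau": joint torques, N m; "tcp_pos": TCP position; "orientation": TCP orientation; "contact_force": force on the tool from outside, world axes, zero at the start; "ft_torque": the same for the moment, N m; "finger_gap": finger opening in m; "gripper_force": force on a finger pad.
Only numpy, scipy, OpenCV 4.12 (cv2) and the standard library are available. Lean on these libraries where they do the work, as an engineer would, in place of code of your own. Each camera call takes 0.05 s, during which the arm holds its last target. There are 200 camera calls.

## Working session

There is one attempt and no reset: what is moved stays moved. The work goes in short steps, Python scripts to look and compute and a shell command to move; the robot and the scene stay as the last step left them, time stands still between calls to the robot, and variables do not carry over. Pictures are saved under pics/ and viewed, at most 10 in all, crops included, and the job is handed in when it is done.

```bash
mkdir -p pics; ls
python3 - <<'E'
from cell import *
import cv2,numpy as np
s=get_state();print({k:np.round(v,3).tolist() for k,v in s.items()})
for n in("side","top"):
    p,d=camera(n);c=get_calibration(n)
    cv2.imwrite(f"pics/{n}0.png",cv2.cvtColor(p,cv2.COLOR_RGB2BGR));np.savez(f"{n}0.npz",p=p,d=d,**c)
    print(n,np.round(c["K"],1).tolist(),np.round(c["R"],3).tolist(),np.round(c["t"],3).tolist())
E
```

```text
pics
{'t': 0.0, 'joint_pos': [1.17, 0.334, 0.04, 1.466, -0.013, 1.343, -0.059], 'joint_vel': [0.0, -0.001, 0.0, -0.001, -0.001, 0.0, 0.0], 'tau': [-0.002, -65.856, 1.364, -40.557, 0.017, 0.013, -0.0], 'tcp_pos': [0.193, -0.62, 0.252], 'orientation': [[0.955, 0.297, -0.001], [0.297, -0.955, 0.001], [-0.0, -0.002, -1.0]], 'contact_force': [-0.311, -0.161, -0.248], 'ft_torque': [0.0, 0.055, -0.036], 'gripper_force': 0.0, 'finger_gap': 0.085}
side [[516.3, 0.0, 321.7], [0.0, 516.3, 197.1], [0.0, 0.0, 1.0]] [[-0.77, -0.637, 0.023], [-0.422, 0.482, -0.768], [0.478, -0.601, -0.64]] [0.428, 0.309, 1.164]
top [[426.7, 0.0, 324.3], [0.0, 426.7, 203.0], [0.0, 0.0, 1.0]] [[-0.013, -1.0, -0.003], [-0.997, 0.013, -0.07], [0.07, 0.002, -0.998]] [0.005, 0.598, 1.448]
```

View pics/top0.png

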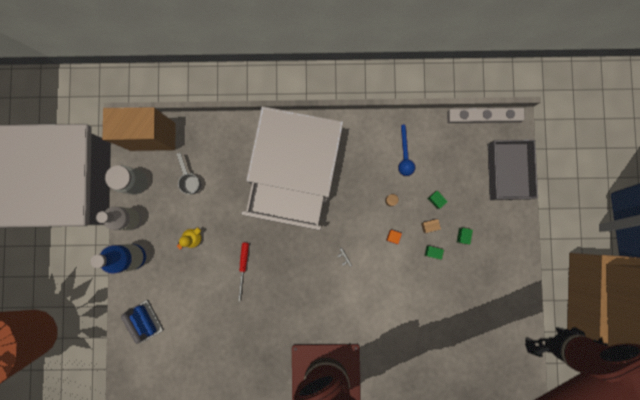

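View pics/side0.png

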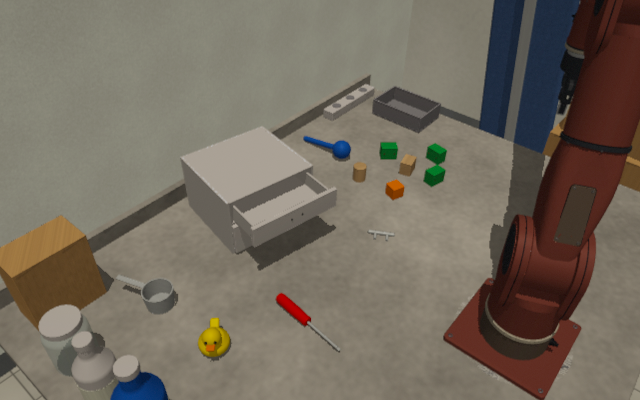

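Top view: candidates for the block are the pale rectangular block (431,226), the pale dowel (392,200, round), green look-alikes (438,199), (465,236), (434,252), and the orange cube (394,237). I choose (431,226), seen in side at (408,164). I'll check it in a close crop and compute positions.

```bash
cat > h.py <<'E'
import numpy as np,cv2
def load(n): 
    z=np.load(n); return z["p"],z["d"],z
def ray(c,u,v):
    r=c["R"].T@np.linalg.solve(c["K"],[u,v,1.]); return -c["R"].T@c["t"], r
def at(c,d,u,v):
    o,r=ray(c,u,v); return o+r*d
def onz(c,u,v,z):
    o,r=ray(c,u,v); return o+r*(z-o[2])/r[2]
def proj(c,X):
    q=c["K"]@(c["R"]@np.asarray(X)+c["t"]); return q[:2]/q[2]
def tri(obs):
    A=np.zeros((3,3));b=np.zeros(3)
    for c,u,v in obs:
        o,r=ray(c,u,v);r=r/np.linalg.norm(r);P=np.eye(3)-np.outer(r,r);A+=P;b+=P@o
    return np.linalg.solve(A,b)
E
python3 - <<'E'
from h import *
p,d,c=load("top0.npz");p2,d2,c2=load("side0.npz")
B=lambda p,x,y,w,h,s:cv2.resize(p[y:y+h,x:x+w],None,fx=s,fy=s,interpolation=cv2.INTER_CUBIC)
a=B(p,380,185,100,75,4);b=B(p2,340,130,120,75,4);e=B(p,235,95,120,140,4)[:300];
im=np.zeros((600,800,3),np.uint8)
im[:300,:400]=a; im[:300,400:]=B(p2,350,130,100,75,4)
im[300:,:400]=B(p,237,160,100,75,4); im[300:,400:]=B(p2,225,165,125,94,3.2)[:300,:400]
cv2.imwrite("pics/crop0.png",im[:,:,::-1])
for n,u,v in[("block",431,226),("dowel",392,200),("orange",394,237),("g1",438,199),("g2",465,236),("g3",434,252),("unit",295,150),("pull",344,257)]:
    print(n,at(c,d[v,u],u,v).round(3))
print(tri([(c,431,226),(c2,408,160)]))
E
```

```text
block [ 0.513 -0.362  0.042]
dowel [ 0.603 -0.232  0.047]
orange [ 0.478 -0.237  0.041]
g1 [ 0.604 -0.388  0.047]
g2 [ 0.478 -0.476  0.042]
g3 [ 0.426 -0.367  0.053]
unit [0.754 0.086 0.17 ]
pull [ 0.411 -0.068  0.007]
[ 0.51202479 -0.36323321  0.04273405]
```

View pics/crop0.png

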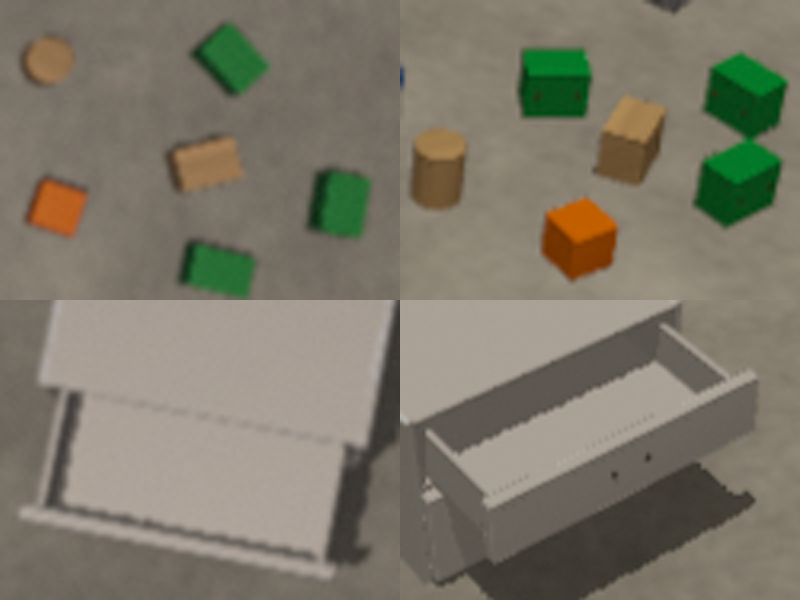

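The crop confirms it: the pale rectangular block, crop (207,163), is the only wooden one with a rectangular top. The dowel beside it is round and the look-alikes are green. I'll move above it for wrist views.

```bash
python3 -m jog '[[0.18,-0.07,0,0,-1],[0.18,-0.07,0,0,-1],[0.18,-0.07,0,0,-1],[0.18,-0.07,0,0,-1],[0.18,-0.07,0,0,-1],[0.18,-0.07,0,0,-1],[0.1,-0.04,0,0,-1],[0,0,0,0,-1]]'
cat > snap.py <<'E'
import sys
from cell import *
from h import *
n=sys.argv[1];cam=sys.argv[2] if len(sys.argv)>2 else "wrist"
s=get_state();c=get_calibration(cam);p,d=camera(cam)
cv2.imwrite(f"pics/{n}.png",p[:,:,::-1]);np.savez(f"{n}.npz",p=p,d=d,tcp=s["tcp_pos"],O=s["orientation"],**c)
print(s["t"],np.round(s["tcp_pos"],4),np.round(s["orientation"],3).tolist(),np.round(s["contact_force"],2), s["finger_gap"])
E
python3 snap.py w1
```

```text
t: 1.1
tcp_pos: [0.4926, -0.3805, 0.2527]
orientation: [[0.953, 0.302, 0.0], [0.302, -0.953, 0.002], [0.001, -0.002, -1.0]]
contact_force: [-0.8, -1.2, 0.2]
finger_gap: 0.0856
gripper_force: 0.0
1.1 [ 0.4926 -0.3805  0.2527] [[0.953, 0.302, 0.0], [0.302, -0.953, 0.002], [0.001, -0.002, -1.0]] [-0.77 -1.16  0.17] 0.08557354923269493
```

View pics/w1.png

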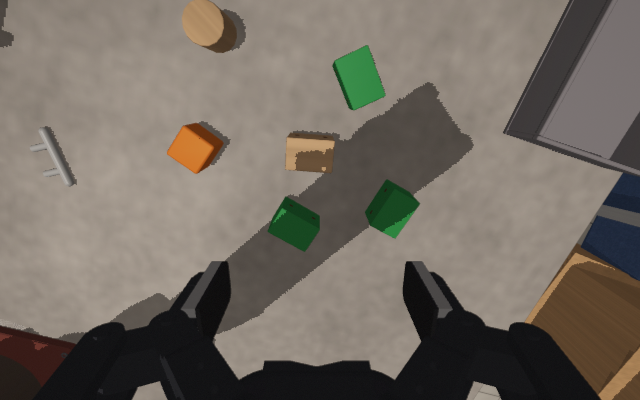

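Wrist view: block top near (310,155), orange cube (195,148), dowel (203,22), greens (359,77), (294,223), (392,208). I'll fit the block's top with the depth, and likewise in the other views.

```bash
cat > fit.py <<'E'
import sys
from h import *
p,d,c=load(sys.argv[1]+".npz");u0,v0=int(sys.argv[2]),int(sys.argv[3])
r=45
V,U=np.mgrid[v0-r:v0+r,u0-r:u0+r]
D=d[v0-r:v0+r,u0-r:u0+r]
R=np.stack([U,V,np.ones_like(U)],-1)@np.linalg.inv(c["K"]).T*D[...,None]
W=(R-c["t"])@c["R"]
h=cv2.cvtColor(p[v0-r:v0+r,u0-r:u0+r],cv2.COLOR_RGB2HSV)
wood=(h[...,0]<25)&(h[...,1]>70)
z=W[...,2];m=wood&(z>0.035)&(z<0.06)
print("top z med",np.median(z[m]),m.sum())
m&=abs(z-np.median(z[m]))<0.004
k,l,st,ce=cv2.connectedComponentsWithStats(m.astype(np.uint8));i=l[r,r] or 1+np.argmax(st[1:,4]);m=l==i
P=W[m][:,:2]
q=cv2.minAreaRect((P*1000).astype(np.float32));print(q,cv2.boxPoints(q).round(1).tolist(),"mean",P.mean(0))
print("cam",(-c["R"].T@c["t"]).round(3),c["R"][2].round(3))
E
python3 fit.py w1 310 156
python3 - <<'E'
from h import *
p,d,c=load("w1.npz");
cv2.imwrite("pics/w1c.png",cv2.resize(p[115:195,260:367,::-1],None,fx=7,fy=7,interpolation=cv2.INTER_CUBIC))
E
```

```text
top z med 0.045435320802351326 1618
((510.0206298828125, -366.84375), (36.10234451293945, 52.10137176513672), 13.51523494720459) [[486.3999938964844, -345.70001220703125], [498.6000061035156, -396.3999938964844], [533.7000122070312, -388.0], [521.5, -337.29998779296875]] mean [ 0.51068629 -0.3666264 ]
cam [ 0.571 -0.357  0.374] [-0.31  -0.096 -0.946]
```

View pics/w1c.png

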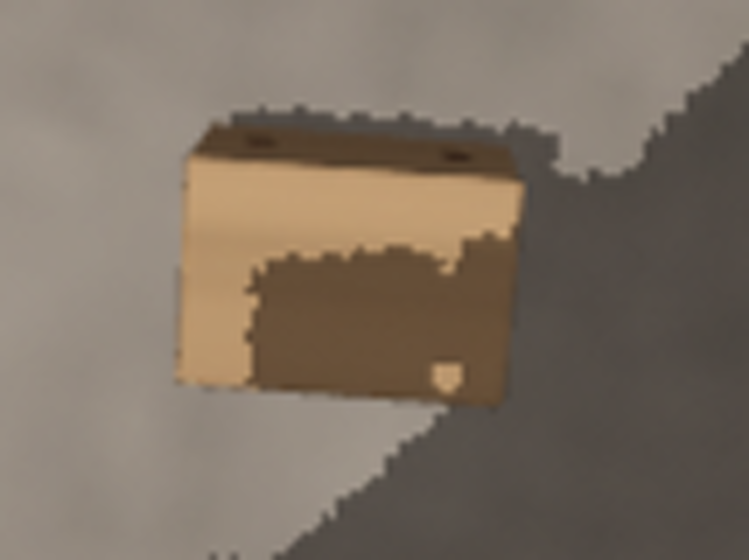

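```bash
python3 -m jog '[[0.07,-0.025,0,0.046,-1],[0,0,0.15,0,-1],[0,0,0.15,0,-1],[0,0,0.14,0,-1],[0,0,0,0,-1],[0,0,0,0,-1]]'
python3 snap.py w2 | cut -c1-200
python3 - <<'E'
from h import *
p,d,c=load("w2.npz");print(proj(c,[.510,-.367,.045]))
E
```

```text
t: 1.9
tcp_pos: [0.5081, -0.3714, 0.123]
orientation: [[0.974, 0.226, 0.001], [0.226, -0.974, -0.001], [0.001, 0.001, -1.0]]
contact_force: [-0.2, -1.1, 0.6]
finger_gap: 0.0853
gripper_force: 0.0
1.9 [ 0.5081 -0.3714  0.123 ] [[0.974, 0.226, 0.001], [0.226, -0.974, -0.001], [0.001, 0.001, -1.0]] [-0.18 -1.09  0.64] 0.08534479570165006
[309.71438487 214.36923962]
```

```bash
sed -i 's/^r=45/r=90/' fit.py
python3 - <<'E'
from h import *
p,d,c=load("w2.npz");u,v=proj(c,[.510,-.367,.045]).astype(int)
import subprocess;print(subprocess.run(["python3","fit.py","w2",str(u),str(v)],capture_output=True,text=True))
E
```

```text
CompletedProcess(args=['python3', 'fit.py', 'w2', '309', '214'], returncode=0, stdout='top z med 0.04543064223041192 3793\n((510.1039123535156, -366.84246826171875), (36.47562789916992, 51.943790435791016), 13.278266906738281) [[486.3999938964844, -345.79998779296875], [498.29998779296875, -396.29998779296875], [533.7999877929688, -387.8999938964844], [521.9000244140625, -337.3999938964844]] mean [ 0.51116257 -0.36660697]\ncam [ 0.588 -0.354  0.244] [-0.316 -0.074 -0.946]\n', stderr='')
```

```bash
python3 -m jog '[[0.01,-0.013,0.1,0,-1],[0,0,0.12,0,-1],[0,0,0.1,0,-1],[0,0,0,0,-1],[0,0,0,0,-1]]'; python3 -m jog '[[0,0,0,0,1],[0,0,0,0,1],[0,0,0,0,1],[0,0,0,0,1],[0,0,0,0,1],[0,0,0,0,1]]' 60
```

```text
t: 2.58
tcp_pos: [0.5113, -0.3667, 0.0277]
orientation: [[0.974, 0.227, 0.003], [0.227, -0.974, -0.002], [0.002, 0.002, -1.0]]
contact_force: [-0.1, 0.6, 1.0]
finger_gap: 0.0853
gripper_force: 0.0
t: 3.32
tcp_pos: [0.5109, -0.3662, 0.0268]
orientation: [[0.974, 0.227, 0.002], [0.227, -0.974, -0.001], [0.001, 0.002, -1.0]]
contact_force: [-0.8, 1.1, 7.0]
finger_gap: 0.0516
gripper_force: 63.2
```

Gripped at 51.6 mm. Lifting, and estimating the drawer front from the top view meanwhile.

```bash
python3 -m jog '[[0,0,-0.1,0,1],[0,0,-0.18,0,1],[0,0,-0.18,0,1],[0,0,-0.18,0,1],[0,0,-0.18,0,1],[0,0,-0.1,0,1],[0,0,0,0,1]]'
python3 - <<'E'
from h import *
p,d,c=load("top0.npz");p2,d2,c2=load("side0.npz")
for u,v in[(242,213),(320,229)]:print(onz(c,u,v,.162))
# side: panel top corners at crop (490,505),(757,375) -> scale 3.2 origin 225,165
for u,v in[(225+90/3.2,165+205/3.2),(225+357/3.2,165+75/3.2)]:print("side",u,v,onz(c2,u,v,.162))
for u,v in[(225+215/3.2,165+175/3.2),(225+248/3.2,165+157/3.2)]:print("hole",u,v,onz(c2,u,v,.135))
E
```

```text
t: 4.2
tcp_pos: [0.5109, -0.3662, 0.3046]
orientation: [[0.974, 0.227, 0.004], [0.228, -0.974, -0.003], [0.004, 0.004, -1.0]]
contact_force: [-0.2, -0.6, -0.8]
finger_gap: 0.0512
gripper_force: 62.6
[0.55993012 0.25311055 0.162     ]
[0.50708499 0.01122531 0.162     ]
side 253.125 229.0625 [0.55335726 0.25274305 0.162     ]
side 336.5625 188.4375 [0.50198716 0.01187283 0.162     ]
hole 292.1875 219.6875 [0.52790077 0.14926918 0.135     ]
hole 302.5 214.0625 [0.52263292 0.11771377 0.135     ]
```

```bash
python3 -m jog '[[0.03,-0.15,0,0,1],[0.035,-0.2,0,0,1],[0.035,-0.2,0,0,1],[0.035,-0.2,0,0,1],[0.035,-0.2,0,0,1],[0.035,-0.2,0,0,1],[0.035,-0.2,0,0,1],[0.035,-0.2,0,0,1]]'; python3 -m jog '[[0.01,-0.12,0,0,1],[0,0,0,0.1,1],[0,0,0,0.1,1],[0,0,0,0.08,1],[0,0,0,0,1],[0,0,0,0,1]]'; python3 snap.py w3
```

```text
t: 5.2
tcp_pos: [0.4836, 0.1075, 0.3003]
orientation: [[0.974, 0.227, -0.001], [0.227, -0.974, -0.0], [-0.001, 0.0, -1.0]]
contact_force: [1.6, 0.6, -1.0]
finger_gap: 0.0515
gripper_force: 62.7
t: 5.95
tcp_pos: [0.4791, 0.1415, 0.3008]
orientation: [[0.979, -0.206, -0.001], [-0.206, -0.979, -0.0], [-0.001, 0.0, -1.0]]
contact_force: [-0.1, -0.3, -0.4]
finger_gap: 0.0515
gripper_force: 62.8
5.95 [0.4791 0.1415 0.3008] [[0.979, -0.206, -0.001], [-0.206, -0.979, -0.0], [-0.001, 0.0, -1.0]] [-0.07 -0.26 -0.42] 0.051503254270631856
```

View pics/w3.png

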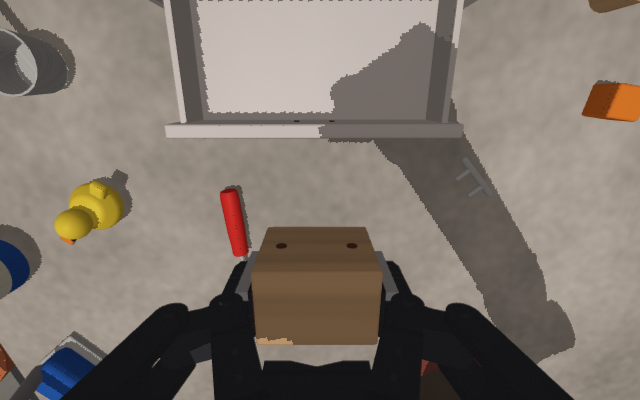

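Wrist view: front panel's top face spans (166,130)–(462,130), its two screw holes at about (297,121) and (332,121); the held block with holes at (281,246), (351,246) looks straight. Now fitting panel, floor and block with depth.

```bash
cat > fit2.py <<'E'
import sys
from h import *
p,d,c=load(sys.argv[1]+".npz");tcp=c["tcp"];O=c["O"]
V,U=np.mgrid[0:400,0:640]
W=((np.stack([U,V,np.ones_like(U)],-1)@np.linalg.inv(c["K"]).T*d[...,None])-c["t"])@c["R"]
T=(W-tcp)@O   # tool frame
bx=[int(a) for a in sys.argv[2:6]]  # panel box u0 v0 u1 v1
def rect(W,m):
    P=W[m][:,:2];q=cv2.minAreaRect((P*1000).astype(np.float32));return q,m.sum()
m=np.zeros(d.shape,bool);m[bx[1]:bx[3],bx[0]:bx[2]]=1
z=W[...,2];mp=m&(abs(z-.162)<.004)&(d>0)
print("panel z",np.median(z[mp]),rect(W,mp))
q,_=rect(W,mp);print("box",cv2.boxPoints(q).round(1).tolist())
q,_=rect(T,mp);print("tool-frame panel mm",q,cv2.boxPoints(q).round(1).tolist())
f=z[60:100,230:300];print("floor z",np.median(f))
h=cv2.cvtColor(p,cv2.COLOR_RGB2HSV);w=(h[...,0]<25)&(h[...,1]>70)
b=w&(T[...,2]>-.06)&(T[...,2]<.05)&(abs(T[...,1])<.03)&(abs(T[...,0])<.04)&(d>0)
tz=T[...,2][b];print("block zrange tool",np.percentile(tz,[1,10,50,90,99]))
t0=np.percentile(tz,3);mt=b&(abs(T[...,2]-t0)<.003);print("block top in tool",rect(T,mt),np.median(T[...,2][mt]))
fr=b&(T[...,2]>t0+.008);A=T[fr];s=np.linalg.lstsq(np.c_[A[:,1:],np.ones(len(A))],A[:,0],rcond=None)[0];print("front plane x=a*y+b*z+c",s,len(A))
E
python3 fit2.py w3 155 115 475 145
python3 - <<'E'
from h import *
p,d,c=load("w3.npz")
a=[onz(c,u,121.5,.135) for u in(297,332)];print(a,np.mean(a,0),c["O"].T@(np.mean(a,0)-c["tcp"]))
E
```

```text
panel z 0.16238583381195207 (((532.0056762695312, 130.6104278564453), (248.72940063476562, 12.209909439086914), 78.32539367675781), np.int64(4340))
box [[500.8999938964844, 10.100000381469727], [512.7999877929688, 7.599999904632568], [563.0999755859375, 251.1999969482422], [551.2000122070312, 253.60000610351562]]
tool-frame panel mm ((54.166751861572266, -0.33416748046875), (248.72897338867188, 12.209050178527832), 89.7855224609375) [[47.599998474121094, -124.69999694824219], [59.79999923706055, -124.69999694824219], [60.70000076293945, 124.0], [48.5, 124.0999984741211]]
floor z 0.112547068507512
block zrange tool [-0.01993865 -0.01930502 -0.01839371  0.00824504  0.02276034]
block top in tool (((-0.063812255859375, 1.5915107727050781), (37.31273651123047, 52.387630462646484), 0.2899211645126343), np.int64(9560)) -0.018764259352189637
front plane x=a*y+b*z+c [ 0.00266847 -0.00268886  0.01765858] 3975
[array([0.54061132, 0.14489327, 0.135     ]), array([0.53401654, 0.11362131, 0.135     ])] [0.53731393 0.12925729 0.135     ] [ 5.96592674e-02 -1.11356769e-04  1.65722542e-01]
```

```bash
python3 -m jog '[[0.15,-0.003,0,0,1],[0.15,-0.003,0,0,1],[0,0,0,0,1],[0,0,0.15,0,1],[0,0,0.15,0,1],[0,0,0.1,0,1],[0,0,0,0,1],[0,0,0,0,1]]'; python3 snap.py w4
```

```text
t: 7.0
tcp_pos: [0.5681, 0.125, 0.1829]
orientation: [[0.978, -0.208, 0.002], [-0.208, -0.978, 0.0], [0.001, -0.001, -1.0]]
contact_force: [0.9, -1.0, -0.3]
finger_gap: 0.0515
gripper_force: 62.8
7.0 [0.5681 0.125  0.1829] [[0.978, -0.208, 0.002], [-0.208, -0.978, 0.0], [0.001, -0.001, -1.0]] [ 0.93 -1.01 -0.33] 0.05151506138472211
```

View pics/w4.png

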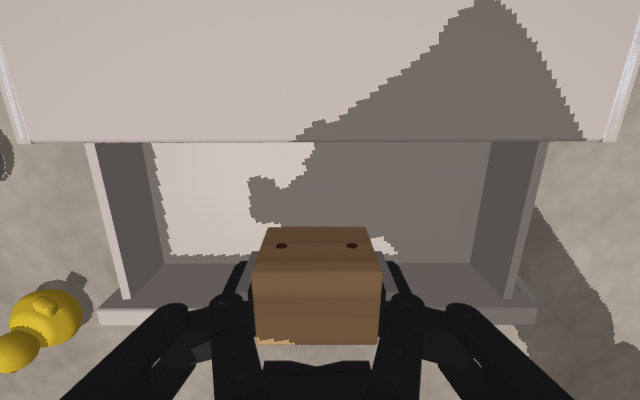

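The block hovers inside the drawer outline: panel top at rows 305–325, cols 98–537, block centred at col 316. Roof edge at row 141 is well clear. Checking the residual offset.

```bash
python3 fit2.py w4 90 280 545 335
```

```text
panel z 0.16210284796262495 (((532.5117797851562, 130.89833068847656), (249.91143798828125, 13.405550003051758), 78.23116302490234), np.int64(2475))
box [[500.5, 9.899999618530273], [513.5999755859375, 7.199999809265137], [564.5999755859375, 251.89999389648438], [551.4000244140625, 254.60000610351562]]
tool-frame panel mm ((-36.12298583984375, 1.6420211791992188), (249.9111328125, 13.403322219848633), 89.76415252685547) [[-43.29999923706055, -123.30000305175781], [-29.899999618530273, -123.30000305175781], [-28.899999618530273, 126.5999984741211], [-42.29999923706055, 126.5999984741211]]
floor z 0.17055707310341223
block zrange tool [-0.01985654 -0.01928681 -0.01835962  0.00819707  0.02269939]
block top in tool (((-0.09900665283203125, 1.5987987518310547), (52.34614181518555, 37.269325256347656), 89.82347106933594), np.int64(9555)) -0.018735575433091033
front plane x=a*y+b*z+c [ 0.00240695 -0.00182925  0.01764034] 3951
```

```bash
python3 -m jog '[[0,0,0.07,0,1],[0,0,0.062,0,1],[0,0,0,0,1],[0,0,0,0,1]]'; python3 -m jog '[[-0.01,0,0,0,1],[-0.01,0,0,0,1],[-0.01,0,0,0,1],[-0.01,0,0,0,1],[0,0,0,0,1]]'
```

```text
t: 7.55
tcp_pos: [0.5681, 0.1247, 0.1425]
orientation: [[0.978, -0.209, 0.001], [-0.209, -0.978, 0.0], [0.001, -0.0, -1.0]]
contact_force: [-0.2, -0.2, -0.7]
finger_gap: 0.0513
gripper_force: 62.8
t: 8.18
tcp_pos: [0.5559, 0.1271, 0.1419]
orientation: [[0.978, -0.209, 0.0], [-0.209, -0.978, -0.0], [0.0, -0.0, -1.0]]
contact_force: [0.6, 0.1, -0.7]
finger_gap: 0.0513
gripper_force: 62.8
```

```bash
python3 -m jog '[[-0.01,0,0,0,1],[-0.02,0,0,0,1],[-0.02,0,0,0,1],[-0.02,0,0,0,1],[-0.02,0,0,0,1]]';python3 - <<'E'
from h import *
p,d,c=load("w4.npz")
a=[onz(c,u,142,.17) for u in(100,550)];print(c["O"].T@(a[0]-c["tcp"]),c["O"].T@(a[1]-c["tcp"]))
E
```

```text
t: 8.8
tcp_pos: [0.5291, 0.1327, 0.1418]
orientation: [[0.978, -0.209, 0.0], [-0.209, -0.978, -0.0], [0.0, 0.0, -1.0]]
contact_force: [1.5, -1.0, 0.5]
finger_gap: 0.0515
gripper_force: 62.8
[ 0.06297968 -0.09282998  0.01305996] [0.06294772 0.10350297 0.0129003 ]
```

```bash
python3 -m jog '[[-0.02,0,0,0,1],[-0.02,0,0,0,1],[-0.02,0,0,0,1],[-0.02,0,0,0,1],[-0.02,0,0,0,1],[-0.01,0,0,0,1],[0,0,0,0,1]]'; python3 -m jog '[[-0.005,0,0,0,1],[-0.005,0,0,0,1],[0,0,0,0,1]]'
```

```text
t: 9.68
tcp_pos: [0.497, 0.1398, 0.1417]
orientation: [[0.978, -0.209, -0.0], [-0.209, -0.978, 0.0], [-0.0, -0.0, -1.0]]
contact_force: [0.4, -1.0, -0.7]
finger_gap: 0.0516
gripper_force: 62.8
t: 10.05
tcp_pos: [0.4943, 0.1403, 0.1417]
orientation: [[0.978, -0.209, -0.0], [-0.209, -0.978, 0.0], [-0.0, -0.0, -1.0]]
contact_force: [0.8, 0.1, -1.0]
finger_gap: 0.0514
gripper_force: 62.8
```

```bash
python3 -m jog '[[-0.007,0,0,0,1],[-0.007,0,0,0,1],[0,0,0,0,1]]' | egrep 'tcp|force'; python3 -m jog '[[-0.007,0,0,0,1],[0,0,0,0,1],[0,0,0,0,1]]'| egrep 'tcp|force'
```

```text
tcp_pos: [0.4906, 0.141, 0.1418]
contact_force: [4.2, -0.6, -2.9]
gripper_force: 63.0
tcp_pos: [0.4893, 0.1413, 0.142]
contact_force: [8.0, -0.6, -5.2]
gripper_force: 63.4
```

```bash
for i in 1 ; do python3 -m jog '[[-0.003,0,0.001,0,1],[0,0,0,0,1],[0,0,0,0,1]]' | egrep 'tcp|force'; done; python3 -m jog '[[0,0,0,0,1],[0,0,0,0,1]]'| egrep 'tcp|force';python3 -m jog '[[0,0,0,0,1],[0,0,0,0,1]]'| egrep 'tcp|force'; python3 snap.py w5
```

```text
tcp_pos: [0.4889, 0.1414, 0.1419]
contact_force: [9.7, -0.9, -4.5]
gripper_force: 63.4
tcp_pos: [0.4889, 0.1414, 0.142]
contact_force: [9.3, -1.2, -4.6]
gripper_force: 63.4
tcp_pos: [0.4889, 0.1414, 0.1419]
contact_force: [8.8, -1.7, -4.6]
gripper_force: 63.4
11.675 [0.4889 0.1414 0.1419] [[0.978, -0.209, 0.003], [-0.209, -0.978, 0.0], [0.003, -0.001, -1.0]] [ 8.78 -1.69 -4.59] 0.05137819904082357
```

View pics/w5.png

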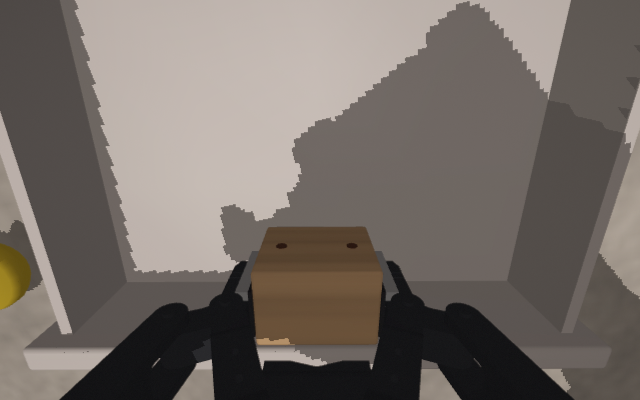

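```bash
python3 fit2.py w5 90 260 545 345 | grep -v floor
python3 - <<'E'
from h import *
p,d,c=load("w5.npz")
print(np.round(c["O"],4).tolist())
E
```

```text
panel z 0.16071260029602014 (((488.3107604980469, 139.93316650390625), (196.2099609375, 37.843414306640625), 78.19896697998047), np.int64(10857))
box [[449.70001220703125, 47.79999923706055], [486.79998779296875, 40.0], [526.9000244140625, 232.10000610351562], [489.8999938964844, 239.8000030517578]]
tool-frame panel mm ((-0.2210674285888672, 1.5295944213867188), (196.20994567871094, 37.843509674072266), 89.71233367919922) [[-19.600000381469727, -96.5], [18.200000762939453, -96.69999694824219], [19.200000762939453, 99.5], [-18.700000762939453, 99.69999694824219]]
block zrange tool [-0.0199165  -0.01931704 -0.01838725  0.00817393  0.02269928]
block top in tool (((0.06766319274902344, 1.5788612365722656), (52.17112731933594, 37.130470275878906), 89.96717834472656), np.int64(9575)) -0.018758741333241444
front plane x=a*y+b*z+c [ 0.00323802 -0.00187043  0.0176712 ] 3972
[[0.9778, -0.2094, 0.0031], [-0.2094, -0.9778, 0.0004], [0.003, -0.0011, -1.0]]
```

The block sits flush behind the front (panel cols 25–610, block at col 316; the roof edge is now out of view, so the drawer is out). Pull force is about 9 N, so I'll add a little.

```bash
python3 -m jog '[[-0.003,0,0.001,0,1],[0,0,0,0,1],[0,0,0,0,1],[0,0,0,0,1]]' | egrep 'tcp|force'; for i in 1 2 3; do python3 -m jog '[[0,0,0,0,1],[0,0,0,0,1]]'| egrep 'contact|tcp'; done
```

```text
tcp_pos: [0.4884, 0.1415, 0.1419]
contact_force: [10.6, -1.6, -2.5]
gripper_force: 63.5
tcp_pos: [0.4885, 0.1415, 0.1419]
contact_force: [10.1, -2.1, -3.4]
tcp_pos: [0.4884, 0.1415, 0.1419]
contact_force: [10.6, -1.5, -3.6]
tcp_pos: [0.4885, 0.1415, 0.1419]
contact_force: [10.4, -1.9, -3.9]
```

```bash
python3 -m jog '[[-0.002,0,0,0,1],[0,0,0,0,1],[0,0,0,0,1],[0,0,0,0,1]]' | egrep 'tcp|force'; for i in 1 2 3; do python3 -m jog '[[0,0,0,0,1],[0,0,0,0,1],[0,0,0,0,1]]'| egrep 'contact|tcp'; done
```

```text
tcp_pos: [0.4881, 0.1416, 0.142]
contact_force: [11.7, -1.3, -4.0]
gripper_force: 63.5
tcp_pos: [0.4881, 0.1415, 0.1419]
contact_force: [11.6, -1.8, -3.5]
tcp_pos: [0.4881, 0.1416, 0.1419]
contact_force: [11.4, -1.3, -4.3]
tcp_pos: [0.4881, 0.1416, 0.1419]
contact_force: [11.7, -1.6, -3.6]
```

Steady at about 12 N, and the force rises at roughly the 3 N per mm given for the end stop. Handing in.

```bash
python3 -c "from cell import finish_job; print(finish_job())"
```

```text
the job is handed in; nothing more can be done
None
```

I handed the job in with the block still gripped, upright, flat and centred behind the screw holes, the drawer out on its end stop and a steady press of about 12 N; no verdict came back, and I took no final picture of the other items, though the arm never came near them.

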